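# Isolate the bottle feeder and clear its jammed chute

## Robot

A 7-joint arm with a two-finger parallel gripper is mounted at the origin on the work surface. World frame = base frame: x ahead of the robot, y to its left, z up, the work surface at z = 0. Lengths are in m, angles in rad, forces in N, time in s.
With the tool pointing down it reaches from about 0.425 to 0.875 m from the base axis. Payload 4.7 kg.
Tool frame: the origin (TCP) lies midway between the tips of the shut fingers; the grasp point (between the pads) lies 19 mm behind it; z points along the fingers, x is the direction in which the jaws open and shut, and the axes are right-handed (so a half turn about z gives the same grasp; the last joint's range is limited). The gripper opens to 87 mm and grips with 3 to 60 N. Pads are 19 mm wide; open, the fingers measure 117 mm over their backs; the gripper's body (75 mm by 190 mm) begins 51 mm behind the grasp point.
Start: joints at [-1.118, 0.321, -0.07, 1.45, 0.023, 1.371, -0.057], TCP at [0.276, 0.588, 0.223] pointing down, gripper open.
Joint ranges: [-2.86, 2.86], [-0.3, 2.09], [-1.38, 1.24], [0.06, 2.45], [-1.56, 4.7], [0.09, 2.05], [-2.69, 2.69]. Speed limits (rad/s): [2.57, 2.57, 3.14, 3.14, 3.14, 3.14, 3.14].

## Interface

Orientations are given as a rotation vector (axis times angle).
In Python, from bench import get_state, eyes, ticket gives the robot as it stands.
- The arm moves only by the tool carry_out, never from a script. Its argument "motion" is a list of rows, each a list of 2 entries, a list of its own where there are three numbers: the shift along the world's x, y, z in m, then the turn about the world's z in rad. A call has 1 to 20 rows; each row is the pose to reach, as a shift and turn from the pose commanded when the call began; what a row does not reach only later rows make up. A row lasts 1/10 s, in which the tool goes at most 50 mm and 8.59 degrees, less where a joint would pass 70% of its speed; a pose out of reach is approached as far as the arm can. A call with a gripper value outside its range is refused whole. "grip" is the gripper command: -1 is fully open, 1 is shut, values between are in proportion, set as the call begins (left out, the last holds). The fingers move at their own pace and stop on an object; "squeeze" is the grip in N (left out, the last holds). Time passes only in rows, so rows that repeat a pose let the fingers close. It gives the time, the measured TCP pose, the force and the opening at its end, in the units of the state.
- get_state(): the state, without advancing time (a new reading comes with each control period).
- eyes.get_image(name): name is "scene" or "top" or "wrist"; returns a dict with "pixels" (384x512x3 uint8, blue, green, red), "mtx" (3x3 intrinsics, pixels), "extrinsics" (4x4, takes a point from camera to world coordinates). Camera axes: x right, y down, z forward; pixel columns grow to the right and rows downward; lengths in m; the calibration is good to about 2 mm. A picture is of the moment at which its call begins. There is no depth.
- ticket.close_job(): hands the job in, once; it reports no verdict.
The state is a dict: "time": time; "joint_positions": joint angles; "qd": joint speeds; "joint_torque": joint torques, N m; "position": TCP position; "tool_rot": TCP orientation; "ft_force": force on the tool from outside, world axes, zero at the start; "torque": the same for the moment, N m; "grip_width": opening from 0.0 (shut) to 1.0 (fully open).
Only numpy, scipy, OpenCV 4.12 (cv2) and the standard library are available. Lean on these libraries where they do the work, as an engineer would, in place of code of your own. Each camera call takes 0.05 s, during which the arm holds its last target. There are 200 camera calls.

## Task

The bottle feeder on the water lab's bench has jammed. First swing its isolator lever to off, exactly so far that the padlock hole in the lever lines up with the hasp hole below it, and leave it so; then clear every sample bottle out of the feed chute by working it back up the chute to the open mouth and lifting it out there, and leave them all lying or standing on the floor of the grey tray. Do not put any bottle in the tray before the feeder is off, and do not knock over any glassware or funnels.

Things in the scene. Friction and masses are not known exactly. Their poses are not given: they have to be found in the camera images.
- isolator (a joint): angle of the isolator lever (rad): 0 at the on stop, grows clockwise seen from above; the holes line up (off) at 1.571; it can swing too far, to a stop at 1.87. It stays where it is left; about 3.5 N at the knob turns it.
- isolator_hub (a point): the lever's vertical pivot axis, on top of the grey 190 x 190 mm isolator box (box top 75 mm above the table), at the height of the lever's underside (90 mm). In the box's frame the lever points to -y at joint 0 and to -x (roughly towards the robot) at off.
- lever_knob (a point): top centre of the lever's upright round black knob: 22 mm diameter, 45 mm tall, standing on the lever bar, 105 mm from the pivot. This point is 140 mm above the table; the bar's top is 45 mm lower. The bar is 24 mm wide and reaches 118 mm from the pivot.
- lever_hole (a point): centre of the 10 mm padlock hole through the lever bar, 62 mm from the pivot, on the bar's underside. Turns with the lever.
- hasp_hole (a point): centre of the fixed 10 mm hasp hole (dark spot on a steel lug on the box, 62 mm from the pivot), given at the height of the lever's underside. The 6 mm padlock shackle enters when lever hole and hasp hole are within 4 mm of each other horizontally.
- chute_low (a point): centre of the chute's floor at its low, closed end (35 mm above the table), in front of the white machine. The machine's body is 85 mm high from 10 mm beyond this point on, and 145 mm high from 100 mm beyond.
- chute_lip_end (a point): centre of the chute's floor where the lips end, 235 mm up the slope from chute_low. Between chute_low and here two steel lips, 36 to 40 mm above the floor, leave a slot 26 mm wide through which only the bottle caps stick out: bottles cannot be lifted here. The channel is 41 mm wide inside, 53 mm outside.
- chute_mouth (a point): centre of the chute's floor in the open mouth, 275 mm up the slope from chute_low; the chute ends 40 mm farther up, open. From chute_lip_end upward there are no lips, only side walls 18 mm high: a bottle whose origin is at chute_mouth is clear of the lips. The chute rises towards the robot at 0.21 rad; bottles stay on it where they are left (friction) and stand square to its floor.
- tray: loose grey open tray, outside 175 (x) x 150 (y) x 30 mm high, walls and floor 4 mm, about 0.5 kg; origin at the centre of its underside.
- bottle1: white square sample bottle with a round grey cap: body 36 x 36 x 32 mm, cap 22 mm diameter from 32 to 62 mm above the underside; about 45 g; origin at the centre of its underside, z towards the cap. Absent in some runs.
- bottle2: white square sample bottle with a round grey cap: body 36 x 36 x 32 mm, cap 22 mm diameter from 32 to 62 mm above the underside; about 45 g; origin at the centre of its underside, z towards the cap. Absent in some runs.
- bottle3: white square sample bottle with a round grey cap: body 36 x 36 x 32 mm, cap 22 mm diameter from 32 to 62 mm above the underside; about 45 g; origin at the centre of its underside, z towards the cap. Absent in some runs.
- bottle4: white square sample bottle with a round grey cap: body 36 x 36 x 32 mm, cap 22 mm diameter from 32 to 62 mm above the underside; about 45 g; origin at the centre of its underside, z towards the cap. Absent in some runs.
- bottle5: white square sample bottle with a round grey cap: body 36 x 36 x 32 mm, cap 22 mm diameter from 32 to 62 mm above the underside; about 45 g; origin at the centre of its underside, z towards the cap. Absent in some runs.
- bottle6: white square sample bottle with a round grey cap: body 36 x 36 x 32 mm, cap 22 mm diameter from 32 to 62 mm above the underside; about 45 g; origin at the centre of its underside, z towards the cap. Absent in some runs.
- flask1: bystander: conical glass flask, 65 to 72 mm wide, 94 to 104 mm tall; origin at the centre of its underside
- flask2: bystander: conical glass flask, 65 to 72 mm wide, 94 to 104 mm tall; origin at the centre of its underside
- flask3: bystander: conical glass flask, 65 to 72 mm wide, 94 to 104 mm tall; origin at the centre of its underside
- funnel1: bystander: white funnel standing mouth down, 68 mm wide, 110 mm tall; origin at the centre of its underside
- funnel2: bystander: white funnel standing mouth down, 68 mm wide, 110 mm tall; origin at the centre of its underside
- amber: bystander: small amber bottle, 48 mm wide, 85 mm tall; origin at the centre of its underside
- beaker: bystander: glass beaker, 66 mm wide, 85 mm tall; origin at the centre of its underside
Things that resemble listed ones, but are neither listed nor needed, are in the scene too. Of the things like the tray, leave any that is red; of the rest the smaller one is meant.

How it is judged:
On the way, in this order (a step that is already met when the one before it is completed fails the run):
1. the isolator is off with its padlock holes in line (horizontal distance between lever_hole and hasp_hole below 0.004 m), for 0.3 s.
2. all the bottles are in the tray (x of bottle1 in the frame of tray between -0.085 and 0.085 m and y of bottle1 in the frame of tray between -0.073 and 0.073 m and z of bottle1 in the frame of tray between -0.01 and 0.045 m and x of bottle2 in the frame of tray between -0.085 and 0.085 m and y of bottle2 in the frame of tray between -0.073 and 0.073 m and z of bottle2 in the frame of tray between -0.01 and 0.045 m and x of bottle3 in the frame of tray between -0.085 and 0.085 m and y of bottle3 in the frame of tray between -0.073 and 0.073 m and z of bottle3 in the frame of tray between -0.01 and 0.045 m and x of bottle4 in the frame of tray between -0.085 and 0.085 m and y of bottle4 in the frame of tray between -0.073 and 0.073 m and z of bottle4 in the frame of tray between -0.01 and 0.045 m and x of bottle5 in the frame of tray between -0.085 and 0.085 m and y of bottle5 in the frame of tray between -0.073 and 0.073 m and z of bottle5 in the frame of tray between -0.01 and 0.045 m and x of bottle6 in the frame of tray between -0.085 and 0.085 m and y of bottle6 in the frame of tray between -0.073 and 0.073 m and z of bottle6 in the frame of tray between -0.01 and 0.045 m), for 0.2 s.
At the end, for the whole second after the job is handed in: lever hole within 4 mm (horizontally) of the hasp hole; every bottle present rests in the tray: its origin within the tray's walls (85 mm in x, 73 mm in y of the tray's origin) and less than 45 mm above its underside, slower than 0.03 m/s (all of step 2 and horizontal distance between lever_hole and hasp_hole below 0.004 m and linear speed of each of bottle1, bottle2, bottle3, bottle4, bottle5, bottle6 below 0.03 m/s); the robot touches nothing.
It fails at once if a bottle is in the tray while the isolator is not off (joint below 1.3 rad) (value of joint isolator below 1.3 rad and ((horizontal distance between bottle1 and tray below 0.07 m and z of bottle1 in the frame of tray below 0.045 m) or (horizontal distance between bottle2 and tray below 0.07 m and z of bottle2 in the frame of tray below 0.045 m) or (horizontal distance between bottle3 and tray below 0.07 m and z of bottle3 in the frame of tray below 0.045 m) or (horizontal distance between bottle4 and tray below 0.07 m and z of bottle4 in the frame of tray below 0.045 m) or (horizontal distance between bottle5 and tray below 0.07 m and z of bottle5 in the frame of tray below 0.045 m) or (horizontal distance between bottle6 and tray below 0.07 m and z of bottle6 in the frame of tray below 0.045 m))).
It fails at once if a flask, funnel, beaker or the amber bottle is knocked over (angle between any of flask1, flask2, flask3, funnel1, funnel2, amber, beaker's own z axis and vertical above 0.7 rad).
Of bottle1, bottle2, bottle3, bottle4, bottle5, bottle6 only 4 to 6 are there at a start; the rules pass over those that are not, and their reading is None.
At some moment in a run one of tray may be knocked a few centimetres aside while the robot is not near it.
Once in a run the grip may slacken for a moment while it holds something.
It also fails if it takes over 210 s, if anything falls off the work surface, if the arm or the gripper's body presses on something with over 40 N, if the wrist force passes 120 N, or if a joint passes its speed limit or range.

## Working session

There is one attempt and no reset: what is moved stays moved. The work goes in short steps, Python scripts to look and compute and a tool call to move; the robot and the scene stay as the last step left them, time stands still between calls to the robot, and variables do not carry over. Pictures are saved under pics/ and viewed, about 12 in all and at most 16, crops included, and the job is handed in when it is done.

Besides the shell and the picture viewer there is one more tool, called after "Call:" as name([rows], argument=value, ...), one row to a line, values as JSON. carry_out: Moves the arm, as the interface text tells. Its arguments: {"type":"object","properties":{"motion":{"type":"array","items":{"type":"array"}},"grip":{"type":"number"},"squeeze":{"type":"number"}},"required":["motion"]}

```bash
mkdir -p pics
cat > h.py <<'E'
import numpy as np, cv2
from bench import get_state, eyes, ticket
def snap(n,f=None):
    d=eyes.get_image(n); 
    if f: cv2.imwrite('pics/'+f,d['pixels'])
    return d
def ray(d,u,v,z):
    M=np.array(d['extrinsics']);K=np.array(d['mtx'])
    r=M[:3,:3]@np.linalg.inv(K)@np.array([u,v,1.]);o=M[:3,3]
    return o+r*(z-o[2])/r[2]
def proj(d,p):
    M=np.array(d['extrinsics']);K=np.array(d['mtx'])
    c=K@(M[:3,:3].T@(np.asarray(p,float)-M[:3,3]));return c[:2]/c[2]
E
python3 - <<'E'
from h import *
import pickle
a=snap('top');b=snap('scene')
pickle.dump((a,b),open('first.pkl','wb'))
for n,d in(('top',a),('scene',b)):
    cv2.imwrite(f'pics/{n}0.png',cv2.resize(d['pixels'],(800,600),interpolation=cv2.INTER_CUBIC)); print(np.round(d['extrinsics'],3),np.round(d['mtx'],1))
print(get_state())
E
```

```text
[[-2.500e-02 -9.930e-01  1.140e-01  3.240e-01]
 [-1.000e+00  2.500e-02 -2.000e-03  2.000e-02]
 [-1.000e-03 -1.140e-01 -9.940e-01  1.488e+00]
 [ 0.000e+00  0.000e+00  0.000e+00  1.000e+00]] [[472.7   0.  257.2]
 [  0.  472.7 182.1]
 [  0.    0.    1. ]]
[[-0.871  0.386 -0.303  0.778]
 [ 0.491  0.673 -0.553  0.607]
 [-0.009 -0.631 -0.776  0.933]
 [ 0.     0.     0.     1.   ]] [[398.4   0.  250.5]
 [  0.  398.4 189.5]
 [  0.    0.    1. ]]
{'time': 0.1, 'joint_positions': array([-1.11789814,  0.32175271, -0.07007421,  1.45156266,  0.02264042,
        1.3708161 , -0.05688557]), 'qd': array([ 2.50290322e-05, -1.22864434e-03, -5.46535221e-04, -2.38522982e-03,
        9.38938454e-06, -1.22737500e-03, -1.20901332e-03]), 'joint_torque': array([-7.21176220e-04, -4.92567694e+01, -4.06101784e-01, -3.13401532e+01,
       -6.41737296e-02,  3.93675151e-02,  6.34934077e-05]), 'position': array([0.27600227, 0.58793302, 0.22156349]), 'tool_rot': array([ 2.65074782e+00,  1.68419710e+00, -2.19990932e-03]), 'ft_force': array([-0.61891308, -0.70786069,  0.24322385]), 'torque': array([-0.04882397, -0.00991052, -0.02466696]), 'grip_width': 0.9994717273320274}
```

View pics/top0.png

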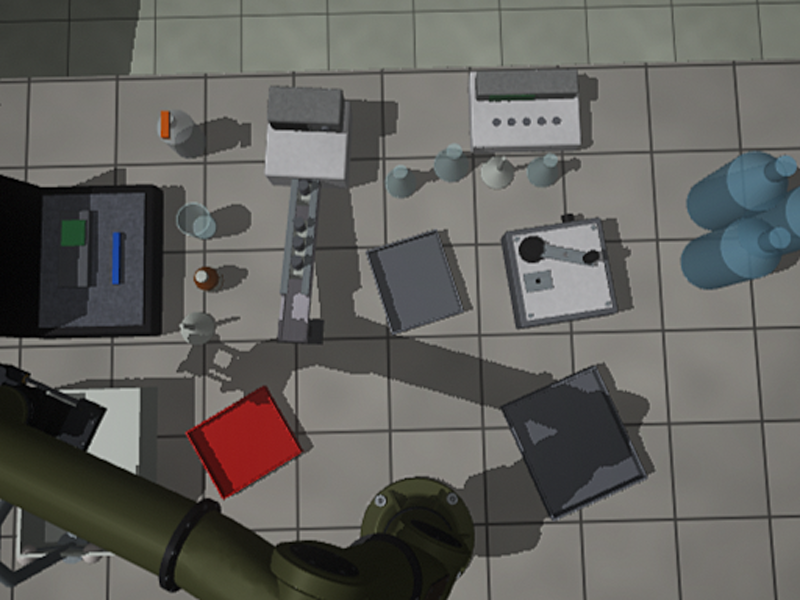

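View pics/scene0.png

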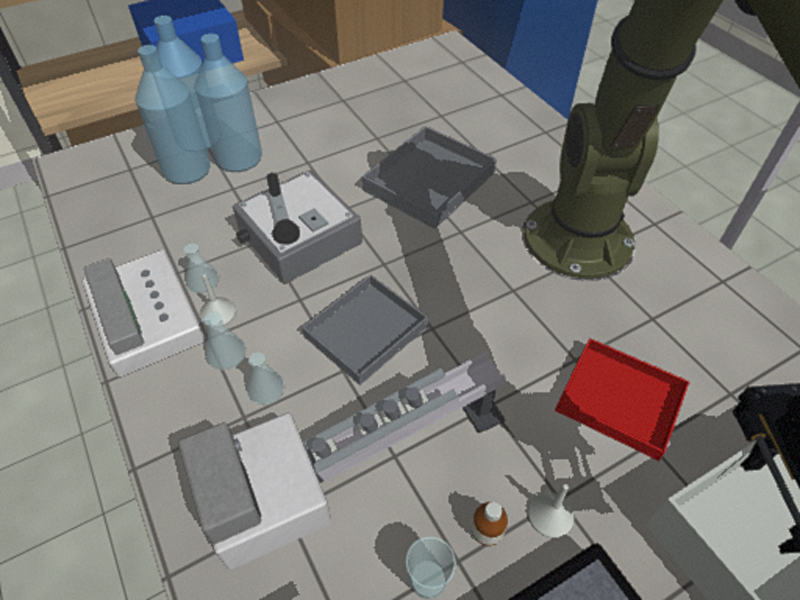

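The top view (800x600) shows three trays: red at (245,440), a small grey one at (418,280) and a larger dark grey one at (575,440). I'll use the small grey one because it isn't red and is the smaller of the other two. The lever hub is at (531,249), the knob at (590,257) and the hasp at (538,281). Caps show in the chute at about (300,190–270). Next is one enlarged crop of the tray, chute and isolator.

Run:
```python
from h import *
import pickle
a,b=pickle.load(open('first.pkl','rb'))
p=a['pixels']
c1=cv2.resize(p[100:225,165:310],None,fx=4,fy=4,interpolation=cv2.INTER_CUBIC)   # chute+tray
c2=cv2.resize(p[130:215,315:400],None,fx=4,fy=4,interpolation=cv2.INTER_CUBIC)
s=cv2.resize(b['pixels'][225:310,190:320],None,fx=5,fy=5,interpolation=cv2.INTER_CUBIC)
cv2.imwrite('pics/c1.png',c1);cv2.imwrite('pics/c3.png',s)
cv2.imwrite('pics/c2.png',c2)
```

```text
(no output)
```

View pics/c1.png

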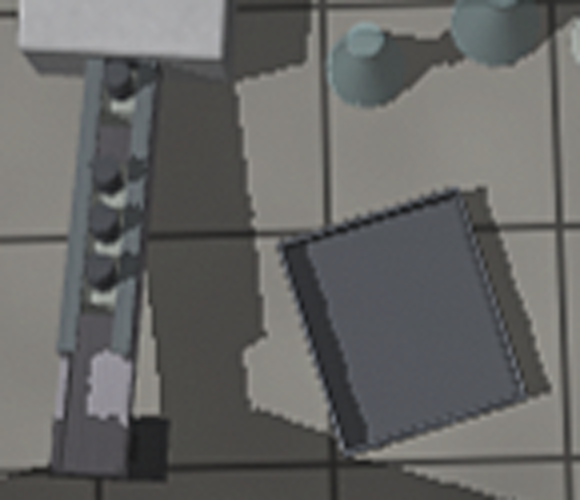

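View pics/c2.png

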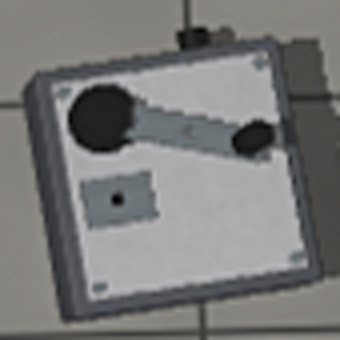

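View pics/c3.png

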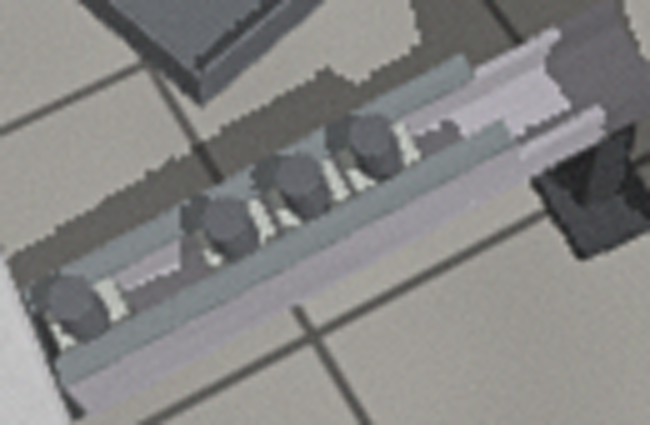

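Crops: the chute holds four bottles, with cap tops near (121,79), (107,172), (104,218) and (101,268) in the 4x crop. The small grey tray is confirmed. In the lever crop, the hub is at (101,118), the hasp hole at (117,199), the lever hole at (188,131) and the knob at (258,135).

Run:
```python
from h import *
import pickle
a,b=pickle.load(open('first.pkl','rb'))
def tri(pa,pb):
    P=[]
    for d in(a,b):
        M=np.linalg.inv(np.array(d['extrinsics']));P.append(np.array(d['mtx'])@M[:3])
    X=cv2.triangulatePoints(P[0],P[1],np.array(pa,float).reshape(2,1),np.array(pb,float).reshape(2,1)).ravel();return X[:3]/X[3]
t1=lambda x,y:(165+(x+.5)/4-.5,100+(y+.5)/4-.5)
t2=lambda x,y:(315+(x+.5)/4-.5,130+(y+.5)/4-.5)
s3=lambda x,y:(190+(x+.5)/5-.5,225+(y+.5)/5-.5)
for pa,pb in(((121,79),(75,285)),((107,172),(228,215)),((104,218),(303,172)),((101,268),(378,132))):
    print('cap',tri(t1(*pa),s3(*pb)).round(4))
for n,q,z in(('mouthL',(52,472),.117),('mouthR',(128,472),.117),('lipL',(60,352),.123),('lipR',(130,354),.123),('lowL',(90,60),.078),('lowR',(158,66),.078)):print(n,ray(a,*t1(*q),z).round(4))
for n,q,z in(('hub',(101,118),.105),('hub2',(101,118),.095),('hasp',(117,199),.08),('lhole',(188,131),.095),('knobtop',(265,133),.14),('boxTL',(42,78),.075),('TR',(282,42),.075),('BR',(320,275),.075),('BL',(80,318),.075)):print(n,ray(a,*t2(*q),z).round(4))
print([ray(a,*t1(*q),.03).round(3) for q in((282,242),(458,190),(523,395),(347,452))])
```

```text
cap [0.6755 0.199  0.1048]
cap [0.6022 0.2084 0.1181]
cap [0.5654 0.2101 0.1279]
cap [0.5274 0.2119 0.1343]
mouthL [0.383  0.2502 0.117 ]
mouthR [0.3816 0.1952 0.117 ]
lipL [0.4695 0.2429 0.123 ]
lipR [0.4668 0.1921 0.123 ]
lowL [0.6977 0.226  0.078 ]
lowR [0.6917 0.1742 0.078 ]
hub [ 0.5445 -0.2289  0.105 ]
hub2 [ 0.546  -0.2307  0.095 ]
hasp [ 0.4867 -0.2427  0.08  ]
lhole [ 0.5346 -0.295   0.095 ]
knobtop [ 0.525  -0.3402  0.14  ]
boxTL [ 0.581 -0.191  0.075]
TR [ 0.6042 -0.3743  0.075 ]
BR [ 0.4263 -0.3929  0.075 ]
BL [ 0.3985 -0.2119  0.075 ]
[array([0.561, 0.084, 0.03 ]), array([ 0.599, -0.054,  0.03 ]), array([ 0.437, -0.099,  0.03 ]), array([0.396, 0.038, 0.03 ])]
```

Call:
carry_out([
  [[0.03,-0.03,0.02],-0.07],
  [[0.06,-0.07,0.03],-0.14],
  [[0.09,-0.11,0.04],-0.21],
  [[0.12,-0.15,0.04],-0.28],
  [[0.15,-0.19,0.04],-0.35],
  [[0.17,-0.23,0.04],-0.42],
  [[0.19,-0.275,0.04],-0.49],
  [[0.2,-0.32,0.04],-0.56],
  [[0.21,-0.365,0.04],-0.63],
  [[0.22,-0.41,0.04],-0.7],
  [[0.225,-0.455,0.04],-0.77],
  [[0.23,-0.5,0.04],-0.84],
  [[0.235,-0.545,0.04],-0.91],
  [[0.24,-0.59,0.04],-0.98],
  [[0.24,-0.635,0.04],-1.05],
  [[0.245,-0.68,0.04],-1.12],
  [[0.245,-0.725,0.04],-1.19],
  [[0.249,-0.77,0.04],-1.26],
  [[0.249,-0.82,0.04],-1.34],
  [[0.249,-0.86,0.04],-1.34],
], grip=-0.2, squeeze=15)

```text
time: 2.1
position: [0.5243, -0.2744, 0.2624]
tool_rot: [3.123, -0.331, -0.0]
ft_force: [-0.3, -1.1, 0.8]
grip_width: 0.604
```

Run:
```python
from h import *
from scipy.spatial.transform import Rotation as R
d=snap('wrist','w1.png');s=get_state();print(s['position'],R.from_rotvec(s['tool_rot']).as_matrix().round(3),s['grip_width'],s['joint_positions'].round(2))
for p in((.5255,-.337,.14),(.547,-.234,.1),(.487,-.2427,.08)):print(proj(d,p))
```

```text
[ 0.52213485 -0.28226365  0.26244429] [[ 0.976 -0.216 -0.001]
 [-0.216 -0.976 -0.007]
 [ 0.001  0.007 -1.   ]] 0.6014116365034008 [-0.17  0.21  0.72  1.56 -0.13  1.42  0.35]
[267.76959898 234.73872232]
[266.86999898 136.42107269]
[220.51936356 152.3208655 ]
```

View pics/w1.png

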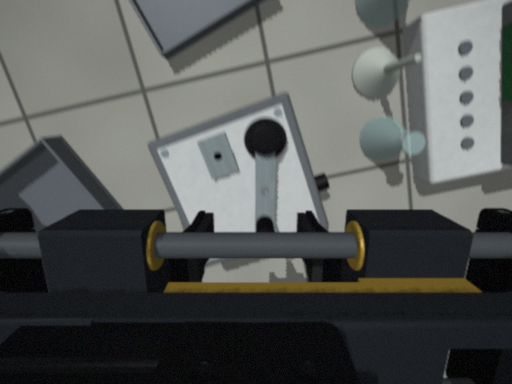

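The wrist view shows the hub at (266,138), the hasp at (218,156) and the knob near (265,228), all close to prediction. Now I'll move above the knob and descend.

Call:
carry_out([
  [[0,-0.03,0],0],
  [[0,-0.06,0],0],
  [[0,-0.06,-0.04],0],
  [[0,-0.06,-0.08],0],
  [[0,-0.06,-0.08],0],
  [[0,-0.06,-0.08],0],
  [[0,-0.06,-0.08],0],
])

```text
time: 2.85
position: [0.5264, -0.3321, 0.1849]
tool_rot: [3.123, -0.325, 0.005]
ft_force: [-0.3, -1.3, -0.2]
grip_width: 0.596
```

Run:
```python
from h import *
d=snap('wrist','w2.png');s=get_state();print(s['position'])
e=snap('top','t2.png');print(proj(d,(.5255,-.337,.14)),proj(d,s['position']))
```

```text
[ 0.52647357 -0.33217447  0.1851332 ]
[255.02736941 210.53488539] [255.18422739 227.13055638]
```

View pics/w2.png

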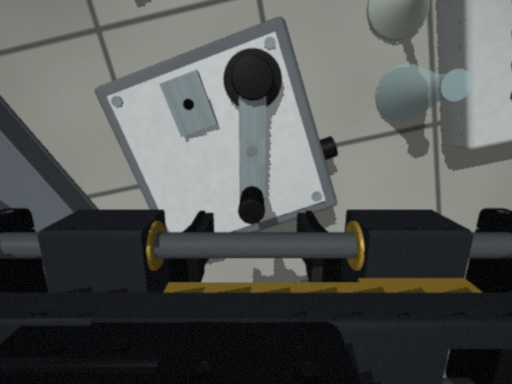

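The wrist view shows the hub at (252,75), the hasp hole at (189,104), the lever hole at (252,152) and the knob top at (251,207).

Run:
```python
from h import *
d=snap('wrist')
for n,q,z in(('hub',(252,75),.105),('hasp',(189,104),.08),('hasp',(189,104),.085),('lhole',(252,152),.095),('knob',(251,207),.14)):print(n,z,ray(d,*q,z).round(4))
h=ray(d,189,104,.08)[:2];l=ray(d,252,152,.095)[:2];k=ray(d,251,207,.14)[:2]
from scipy.optimize import fsolve,least_squares
r=least_squares(lambda p:[np.hypot(*(p[:2]-h))-.062,np.hypot(*(p[:2]-l))-.062,np.hypot(*(p[:2]-k))-.105],[.547,-.234])
c=r.x;print(c,r.fun);a=lambda v:np.arctan2(*(v-c)[::-1]);print('ang',a(l),a(k),a(h),'target knob',c+.105*(h-c)/np.hypot(*(h-c)))
a0=a(k);a1=a(h)%(2*np.pi)-2*np.pi
for t in np.linspace(0,1,11):
    q=c+.105*np.array([np.cos(a0+t*(a1-a0)),np.sin(a0+t*(a1-a0))]);print(t.round(2),(q-k).round(4),(t*(a1-a0)).round(3))
```

```text
hub 0.105 [ 0.5448 -0.2339  0.105 ]
hasp 0.08 [ 0.483  -0.2432  0.08  ]
hasp 0.085 [ 0.484  -0.2436  0.085 ]
lhole 0.095 [ 0.5313 -0.2969  0.095 ]
knob 0.14 [ 0.523  -0.3336  0.14  ]
[ 0.54421819 -0.23348202] [ 2.25465514e-05  2.67667805e-03 -2.68466443e-03]
ang -1.7714042946962285 -1.7792696946480295 -2.9840600818906693 target knob [ 0.44051837 -0.24995461]
0.0 [-0.0006 -0.0026] -0.0
0.1 [-0.0127  0.0007] -0.12
0.2 [-0.0244  0.0055] -0.241
0.3 [-0.0355  0.0117] -0.361
0.4 [-0.0457  0.0191] -0.482
0.5 [-0.0549  0.0278] -0.602
0.6 [-0.0631  0.0374] -0.723
0.7 [-0.07   0.048] -0.843
0.8 [-0.0756  0.0594] -0.964
0.9 [-0.0798  0.0713] -1.084
1.0 [-0.0825  0.0836] -1.205
```

Call:
carry_out([
  [[-0.002,-0.002,-0.03],0],
  [[-0.002,-0.003,-0.055],0],
  [[-0.002,-0.003,-0.076],0],
  [[-0.002,-0.003,-0.076],0],
])

```text
time: 3.4
position: [0.522, -0.3334, 0.1047]
tool_rot: [-3.123, 0.325, 0.006]
ft_force: [-0.4, 0.8, -0.1]
grip_width: 0.599
```

Call:
carry_out([
  [[0,0,0],0],
  [[0,0,0],0],
  [[0,0,0],0],
  [[0,0,0],0],
  [[0,0,0],0],
  [[0,0,0],0],
  [[0,0,0],0],
  [[0,0,0],0],
], grip=1, squeeze=15)

```text
time: 4.2
position: [0.5233, -0.3347, 0.1073]
tool_rot: [3.125, -0.326, 0.001]
ft_force: [-1.6, 1.4, 5.4]
grip_width: 0.249
```

Call:
carry_out([
  [[-0.006,0.001,0],-0.06],
  [[-0.012,0.003,0],-0.12],
  [[-0.018,0.0055,0],-0.18],
  [[-0.024,0.008,0],-0.24],
  [[-0.03,0.011,0],-0.3],
  [[-0.035,0.014,0],-0.36],
  [[-0.04,0.018,0],-0.42],
  [[-0.045,0.022,0],-0.48],
  [[-0.05,0.026,0],-0.54],
  [[-0.0545,0.03,0],-0.6],
  [[-0.0585,0.035,0],-0.66],
  [[-0.0625,0.04,0],-0.72],
  [[-0.066,0.045,0],-0.78],
  [[-0.0695,0.0505,0],-0.84],
  [[-0.0725,0.056,0],-0.9],
  [[-0.075,0.062,0],-0.96],
  [[-0.0775,0.068,0],-1.02],
  [[-0.079,0.074,0],-1.08],
  [[-0.081,0.08,0],-1.14],
  [[-0.082,0.086,0],-1.2],
])

```text
time: 6.2
position: [0.4437, -0.25, 0.1073]
tool_rot: [-2.391, 2.036, -0.011]
ft_force: [5.9, -3.0, -2.1]
grip_width: 0.249
```

Call:
carry_out([
  [[0,0,0],0],
  [[0,0,0],0],
  [[0,0,0],0],
])

```text
time: 6.5
position: [0.4435, -0.249, 0.1073]
tool_rot: [-2.393, 2.032, -0.008]
ft_force: [4.7, -1.0, -0.5]
grip_width: 0.244
```

Run:
```python
from h import *
d=snap('wrist','w3.png');t=snap('top');c=cv2.resize(t['pixels'][125:215,310:400],None,fx=4,fy=4,interpolation=cv2.INTER_CUBIC)
cv2.imwrite('pics/w3.png',np.hstack([cv2.resize(d['pixels'],(480,360)),c[:, :320]]));print(get_state()['position'])
```

```text
[ 0.44352499 -0.24897591  0.10727169]
```

View pics/w3.png

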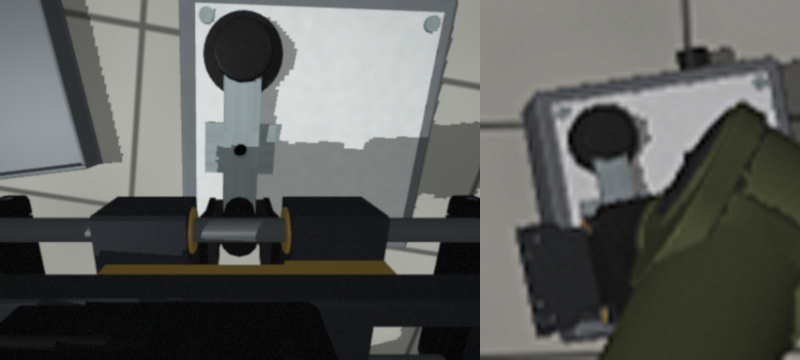

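The dark hasp hole shows through the lever hole at (240,150), centred on the lug. I'll release, rise and check it close up.

Call:
carry_out([
  [[0,0,0],0],
  [[0,0,0],0],
  [[0,0,0],0],
  [[0,0,0],0],
  [[0,0,0.03],0],
  [[0,0,0.07],0],
  [[0,0,0.1],0],
  [[0,0,0.1],0],
  [[0,0,0.1],0],
  [[0,0,0.1],0],
], grip=-0.2)

```text
time: 7.6
position: [0.4404, -0.2481, 0.2053]
tool_rot: [2.394, -2.033, -0.003]
ft_force: [0.4, 0.2, -0.6]
grip_width: 0.602
```

Run:
```python
from h import *
d=snap('wrist','w4.png');p=proj(d,(.483,-.243,.085));print(p,get_state()['position'])
u,v=p.astype(int);c=d['pixels'][max(0,v-45):v+55,u-50:u+50];cv2.imwrite('pics/w4c.png',cv2.resize(c,None,fx=5,fy=5,interpolation=cv2.INTER_CUBIC))
```

```text
[256.5059573  140.93522243] [ 0.44026589 -0.24810405  0.20521002]
```

View pics/w4c.png

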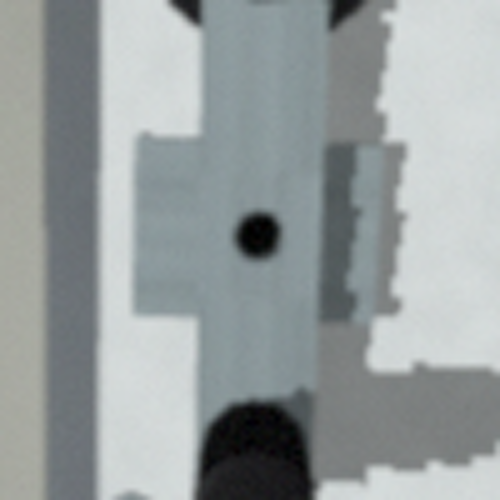

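The lever hole is fully dark and centred over the lug to within about 1 mm, so the isolator is off. Next is the uppermost bottle, with the jaws turned across the chute.

Call:
carry_out([
  [[0,0,0.02],0.145],
  [[0.005,0.01,0.04],0.29],
  [[0.01,0.03,0.04],0.435],
  [[0.015,0.055,0.04],0.58],
  [[0.02,0.08,0.04],0.725],
  [[0.025,0.105,0.04],0.87],
  [[0.03,0.13,0.04],1.015],
  [[0.035,0.155,0.04],1.16],
  [[0.04,0.18,0.04],1.305],
  [[0.045,0.21,0.04],1.45],
  [[0.05,0.24,0.04],1.595],
  [[0.055,0.27,0.04],1.74],
  [[0.06,0.3,0.04],1.885],
  [[0.065,0.33,0.04],2.03],
  [[0.07,0.36,0.04],2.175],
  [[0.075,0.39,0.04],2.32],
  [[0.08,0.42,0.04],2.465],
  [[0.083,0.44,0.04],2.61],
  [[0.085,0.46,0.02],2.755],
  [[0.085,0.46,0.01],2.9],
])

```text
time: 9.65
position: [0.5245, 0.2148, 0.2132]
tool_rot: [-2.295, -2.144, 0.006]
ft_force: [-0.3, -0.6, -1.0]
grip_width: 0.601
```

Call:
carry_out([
  [[0,0,0],0],
  [[0,0,0],0],
  [[0,0,0],0],
  [[0,0,0],0],
])

```text
time: 10.05
position: [0.5266, 0.211, 0.2172]
tool_rot: [2.31, 2.129, 0.002]
ft_force: [0.4, 0.1, 0.3]
grip_width: 0.602
```

Run:
```python
from h import *
d=snap('wrist','w5.png');s=get_state();print(s['position'],s['tool_rot'],s['joint_positions'].round(2))
for p in((.5274,.2119,.133),(.5654,.2101,.125),(.6022,.2084,.117),(.6755,.199,.1015),(.382,.2227,.1007)):print(proj(d,p).round(1))
```

```text
[0.52658676 0.21107302 0.21725751] [2.30910159e+00 2.13000108e+00 1.94651799e-03] [-0.92  0.15  0.55  1.69 -0.08  1.32  1.13]
[256.3 192.6]
[257.5 227.4]
[258.6 257.1]
[255.2 307.6]
[255.4  28.2]
```

View pics/w5.png

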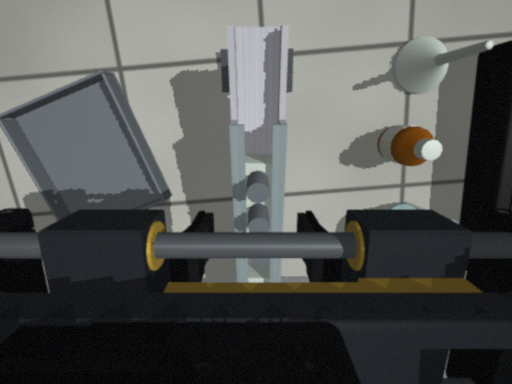

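The wrist view agrees with prediction: chute end at (256,28), cap tops near (258,192) and (258,222), and the tray at left centred on (88,150). I'll descend and grip the cap.

Call:
carry_out([
  [[-0.001,0,-0.03],0],
  [[-0.002,0,-0.06],0],
  [[-0.002,0,-0.085],0],
  [[-0.002,0,-0.098],0],
  [[-0.002,0,-0.098],0],
  [[-0.002,0,-0.098],0],
])

```text
time: 10.7
position: [0.5249, 0.2116, 0.1196]
tool_rot: [2.307, 2.131, 0.002]
ft_force: [0.0, 0.1, -0.0]
grip_width: 0.601
```

Call:
carry_out([
  [[0,0,0],0],
  [[0,0,0],0],
  [[0,0,0],0],
  [[0,0,0],0],
  [[0,0,0],0],
  [[0,0,0],0],
], grip=1, squeeze=12)

```text
time: 11.3
position: [0.5244, 0.212, 0.1188]
tool_rot: [-2.307, -2.132, -0.002]
ft_force: [-0.8, 1.6, 0.2]
grip_width: 0.246
```

Call:
carry_out([
  [[-0.01,0.0008,0.0022],0],
  [[-0.02,0.0016,0.0043],0],
  [[-0.03,0.0024,0.0065],0],
  [[-0.04,0.0032,0.0086],0],
  [[-0.05,0.004,0.0107],0],
  [[-0.06,0.0048,0.0128],0],
  [[-0.07,0.0056,0.015],0],
  [[-0.08,0.0064,0.0171],0],
  [[-0.09,0.007,0.0192],0],
  [[-0.1,0.0078,0.0214],0],
  [[-0.1,0.0078,0.0214],0],
])

```text
time: 12.4
position: [0.4229, 0.2197, 0.1403]
tool_rot: [-2.305, -2.133, -0.001]
ft_force: [-0.3, 0.2, 0.6]
grip_width: 0.001
```

Run:
```python
from h import *
d=snap('wrist');t=snap('top');s=snap('scene')
cv2.imwrite('pics/m1.png',np.hstack([cv2.resize(s['pixels'][200:330,170:340],None,fx=3,fy=3),cv2.resize(t['pixels'][110:240,160:250],None,fx=3,fy=3)]))
p=t['pixels'];g=(cv2.cvtColor(p,cv2.COLOR_BGR2HSV));print(g[180,270],g[180,272])
```

```text
[105  17  59] [98 18 57]
```

View pics/m1.png

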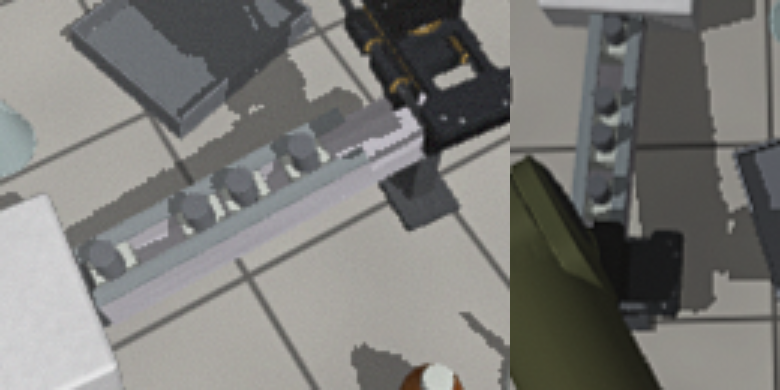

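The grip came off: the fingers are fully shut and cap 4 moved only a little, to about (600,188) in the right-hand crop. I'll regrip lower and firmer.

Run:
```python
from h import *
t=snap('top')
for z in(.135,.137):print(ray(t,160+90.5/3,110+186/3,z).round(4), ray(t,160+93/3,110+135/3,.125).round(4))
print(get_state()['position'])
```

```text
[0.5128 0.2102 0.135 ] [0.5643 0.2088 0.125 ]
[0.5125 0.21   0.137 ] [0.5643 0.2088 0.125 ]
[0.42457578 0.21911175 0.14001611]
```

Call:
carry_out([
  [[0,0,0.03],0],
  [[0,0,0.06],0],
  [[0.02,-0.001,0.06],0],
  [[0.04,-0.003,0.06],0],
  [[0.06,-0.005,0.06],0],
  [[0.08,-0.006,0.06],0],
  [[0.08,-0.006,0.06],0],
  [[0.08,-0.006,0.06],0],
], grip=-0.2, squeeze=25)

```text
time: 13.4
position: [0.5041, 0.2128, 0.1994]
tool_rot: [2.308, 2.131, -0.002]
ft_force: [-0.4, 0.1, -0.3]
grip_width: 0.578
```

Run:
```python
from h import *
d=snap('wrist','w6.png');s=get_state();print(s['position'])
cv2.imwrite('pics/w6c.png',cv2.resize(d['pixels'][100:250,180:330],None,fx=4,fy=4,interpolation=cv2.INTER_CUBIC))
for x in(.5,.505,.51,.515):print(x,proj(d,(x,.2135,.137+(.51-x)*.213)).round(1))
```

```text
[0.50360513 0.21313919 0.19954601]
0.5 [255.9 194.9]
0.505 [256.3 200.2]
0.51 [256.8 205.4]
0.515 [257.2 210.5]
```

View pics/w6c.png

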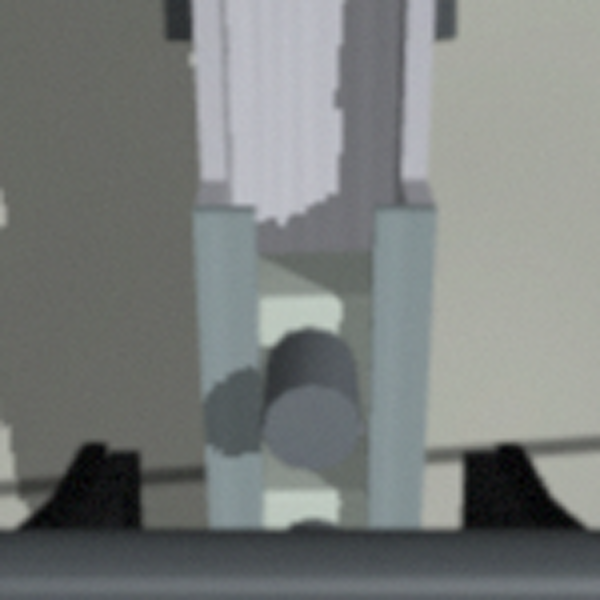

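Cap 4's top is at crop (312,425), which puts it at x≈0.511. I'll descend lower than before.

Call:
carry_out([
  [[0.005,0,-0.03],0],
  [[0.005,0,-0.06],0],
  [[0.005,0,-0.075],0],
  [[0.005,0,-0.081],0],
  [[0.005,0,-0.081],0],
  [[0.005,0,-0.081],0],
])

```text
time: 14.05
position: [0.5098, 0.2137, 0.1203]
tool_rot: [2.307, 2.132, 0.003]
ft_force: [-0.4, -0.5, -0.1]
grip_width: 0.602
```

Call:
carry_out([
  [[0,0,0],0],
  [[0,0,0],0],
  [[0,0,0],0],
  [[0,0,0],0],
  [[0,0,0],0],
  [[0,0,0],0],
  [[0,0,0],0],
], grip=1, squeeze=30)

```text
time: 14.75
position: [0.5093, 0.2133, 0.1191]
tool_rot: [2.307, 2.132, 0.0]
ft_force: [0.4, 0.9, 0.6]
grip_width: 0.239
```

Call:
carry_out([
  [[-0.008,0.0006,0.0017],0],
  [[-0.016,0.0012,0.0034],0],
  [[-0.024,0.0018,0.0051],0],
  [[-0.032,0.0025,0.0068],0],
  [[-0.04,0.0032,0.0085],0],
  [[-0.048,0.0038,0.0102],0],
  [[-0.056,0.0044,0.0119],0],
  [[-0.064,0.005,0.0136],0],
  [[-0.072,0.0056,0.0153],0],
  [[-0.08,0.0062,0.017],0],
  [[-0.083,0.0066,0.0178],0],
  [[-0.083,0.0066,0.0178],0],
])

```text
time: 15.95
position: [0.4254, 0.2201, 0.1369]
tool_rot: [-2.306, -2.132, 0.0]
ft_force: [-0.3, 0.1, 2.5]
grip_width: 0.239
```

Held at width 0.239. I'll lift it, then recheck the tray before carrying.

Call:
carry_out([
  [[0,0,0.02],0],
  [[0,0,0.045],0],
  [[0,0,0.07],0],
  [[0,0,0.07],0.1],
  [[0,0,0.07],0.2],
  [[0,0,0.07],0.35],
  [[0,0,0.07],0.35],
])

```text
time: 16.65
position: [0.4256, 0.2194, 0.2061]
tool_rot: [-1.9, -2.501, 0.003]
ft_force: [-0.2, 0.4, -0.2]
grip_width: 0.244
```

```bash
cat >> h.py <<'E'
def tray(t,dbg=None):
    # tray floor: bluish dark grey blob near last place
    p=cv2.cvtColor(t['pixels'],cv2.COLOR_BGR2HSV)
    m=((p[...,0]>100)&(p[...,0]<125)&(p[...,1]>25)&(p[...,2]>60)).astype(np.uint8)*255
    m=cv2.morphologyEx(m,cv2.MORPH_OPEN,np.ones((3,3)))
    if dbg: cv2.imwrite('pics/'+dbg,m)
    out=[]
    for c in cv2.findContours(m,cv2.RETR_EXTERNAL,cv2.CHAIN_APPROX_NONE)[0]:
        if cv2.contourArea(c)>600:
            r=cv2.minAreaRect(c);out.append((cv2.contourArea(c),[ray(t,*q,.006)[:2].round(3).tolist() for q in cv2.boxPoints(r)],ray(t,*r[0],.006)[:2].round(3)))
    return out
E
python3 - <<'E'
from h import *
import pickle
a,b=pickle.load(open('first.pkl','rb'))
p=cv2.cvtColor(a['pixels'],cv2.COLOR_BGR2HSV)
print([p[y,x] for x,y in((260,180),(275,170),(280,190),(285,170),(245,180),(320,150))])
for n in range(1):
    t=snap('top');print(get_state()['grip_width'])
    for d in(a,t):
        for o in tray(d):print(o)
c=np.hstack([cv2.resize(t['pixels'][110:240,160:320],None,fx=3,fy=3)]);cv2.imwrite('pics/m2.png',c)
E
```

```text
[array([109,  22,  92], dtype=uint8), array([110,  25,  92], dtype=uint8), array([109,  22,  93], dtype=uint8), array([109,  26,  80], dtype=uint8), array([105,  19,  55], dtype=uint8), array([ 17,  17, 138], dtype=uint8)]
0.24192480657781826
(2574.5, [[0.698, 0.695], [0.694, 0.544], [0.425, 0.54], [0.428, 0.688]], array([0.56 , 0.617]))
(2560.0, [[0.697, 0.682], [0.694, 0.544], [0.425, 0.54], [0.428, 0.675]], array([0.56, 0.61]))
```

View pics/m2.png

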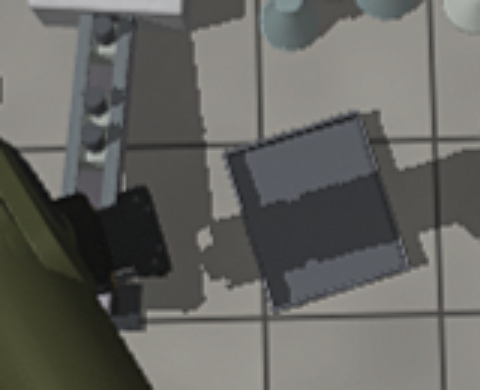

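The tray hasn't moved (corners match) and the bottle is still held. Placing it at slot A.

Call:
carry_out([
  [[0.02,-0.03,0],0],
  [[0.045,-0.065,0],0],
  [[0.07,-0.1,0],0],
  [[0.095,-0.14,0],0],
  [[0.116,-0.176,0],0],
  [[0.116,-0.176,-0.03],0],
  [[0.116,-0.176,-0.06],0],
  [[0.116,-0.176,-0.09],0],
  [[0.116,-0.176,-0.12],0],
  [[0.116,-0.176,-0.14],0],
  [[0.116,-0.176,-0.15],0],
  [[0.116,-0.176,-0.15],0],
])

```text
time: 17.9
position: [0.541, 0.0436, 0.0554]
tool_rot: [-1.902, -2.498, 0.004]
ft_force: [0.1, 0.2, 0.2]
grip_width: 0.245
```

Call:
carry_out([
  [[0,0,-0.002],0],
  [[0,0,-0.003],0],
  [[0,0,-0.003],0],
])

```text
time: 18.2
position: [0.5428, 0.044, 0.0547]
tool_rot: [1.901, 2.501, 0.002]
ft_force: [-0.5, -0.4, -0.9]
grip_width: 0.245
```

Call:
carry_out([
  [[0,0,0],0],
  [[0,0,0],0],
  [[0,0,0],0],
  [[0,0,0.03],0],
  [[0,0,0.07],0],
  [[0,0,0.11],0],
  [[0,0,0.15],0],
  [[0.005,0.04,0.15],-0.12],
  [[0.01,0.08,0.15],-0.24],
  [[0.015,0.12,0.15],-0.35],
  [[0.0195,0.1655,0.15],-0.35],
  [[0.0195,0.1655,0.15],-0.35],
  [[0.0195,0.1655,0.15],-0.35],
  [[0.0195,0.1655,0.15],-0.35],
], grip=0.1)

```text
time: 19.6
position: [0.5619, 0.2078, 0.2038]
tool_rot: [2.308, 2.13, -0.001]
ft_force: [-0.3, -0.1, 0.9]
grip_width: 0.445
```

Run:
```python
from h import *
d=snap('wrist','w7.png');s=get_state();print(s['position'],s['tool_rot'],s['grip_width'])
t=snap('top')
c=cv2.resize(d['pixels'][130:250,180:330],None,fx=3,fy=3,interpolation=cv2.INTER_CUBIC);e=cv2.resize(t['pixels'][130:250,220:320],None,fx=3,fy=3,interpolation=cv2.INTER_CUBIC)
cv2.imwrite('pics/w7c.png',np.hstack([c,e]))
for x in(.555,.56,.565,.57):print(x,proj(d,(x,.2095,.125+(.5654-x)*.213)).round(1))
```

```text
[0.56195487 0.20748327 0.20393356] [ 2.30944847e+00  2.12921585e+00 -1.60090707e-04] 0.4515594741441703
0.555 [256.7 186.7]
0.56 [257.1 191.7]
0.565 [257.5 196.7]
0.57 [257.9 201.6]
```

View pics/w7c.png

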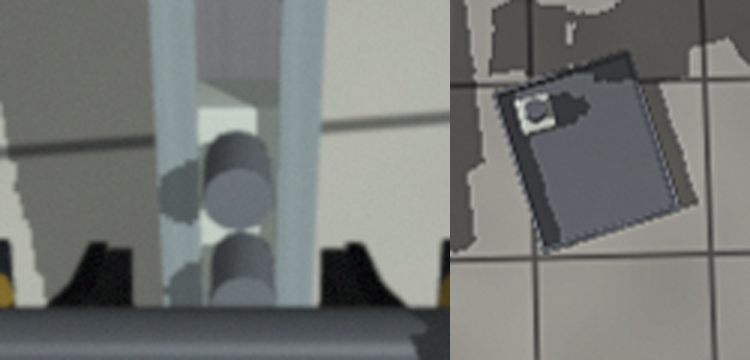

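Bottle 4 stands in the tray (inset, 535,110). Cap 3's top is at (238,198), so x≈0.5645, as predicted.

Call:
carry_out([
  [[0,0.002,-0.03],0],
  [[0,0.002,-0.06],0],
  [[0,0.002,-0.085],0],
  [[0,0.002,-0.096],0],
  [[0,0.002,-0.096],0],
  [[0,0.002,-0.096],0],
])

```text
time: 20.3
position: [0.5626, 0.211, 0.109]
tool_rot: [2.308, 2.131, 0.003]
ft_force: [-0.2, 0.8, 1.4]
grip_width: 0.452
```

Call:
carry_out([
  [[0,0,0],0],
  [[0,0,0],0],
  [[0,0,0],0],
  [[0,0,0],0],
  [[0,0,0],0],
  [[0,0,0],0],
  [[0,0,0],0],
], grip=1, squeeze=30)

```text
time: 21.0
position: [0.5621, 0.2115, 0.1083]
tool_rot: [2.307, 2.132, 0.002]
ft_force: [-1.3, 0.4, 4.6]
grip_width: 0.241
```

Call:
carry_out([
  [[-0.009,0.0007,0.0019],0],
  [[-0.018,0.0014,0.0038],0],
  [[-0.027,0.0021,0.0058],0],
  [[-0.036,0.0028,0.0077],0],
  [[-0.045,0.0034,0.0096],0],
  [[-0.054,0.0041,0.0115],0],
  [[-0.063,0.0048,0.0134],0],
  [[-0.072,0.0055,0.0153],0],
  [[-0.081,0.0062,0.0173],0],
  [[-0.09,0.0069,0.0192],0],
  [[-0.099,0.0076,0.0211],0],
  [[-0.108,0.0083,0.023],0],
  [[-0.117,0.009,0.0249],0],
  [[-0.126,0.0097,0.0268],0],
  [[-0.132,0.0101,0.0281],0],
  [[-0.137,0.0105,0.0292],0],
  [[-0.137,0.0105,0.0292],0],
])

```text
time: 22.7
position: [0.4224, 0.222, 0.1362]
tool_rot: [-2.304, -2.133, 0.004]
ft_force: [-0.1, -0.3, -0.6]
grip_width: 0.014
```

Lost again. I'll rise and look for bottle 3.

Call:
carry_out([
  [[0,0,0.03],0],
  [[0,0,0.065],0],
  [[0.02,-0.001,0.065],0],
  [[0.04,-0.003,0.065],0],
  [[0.06,-0.005,0.065],0],
  [[0.08,-0.008,0.065],0],
  [[0.08,-0.008,0.065],0],
  [[0.08,-0.008,0.065],0],
], grip=-0.2)

```text
time: 23.5
position: [0.5039, 0.2136, 0.2013]
tool_rot: [-2.308, -2.131, 0.003]
ft_force: [-0.6, 0.1, -0.8]
grip_width: 0.579
```

Run:
```python
from h import *
d=snap('wrist','w8.png');s=get_state();print(s['position'])
t=snap('top')
c=cv2.resize(d['pixels'][20:250,180:330],None,fx=2.5,fy=2.5,interpolation=cv2.INTER_CUBIC);e=cv2.resize(t['pixels'][100:245,170:250],None,fx=3.95,fy=3.966,interpolation=cv2.INTER_CUBIC)
print(c.shape,e.shape)
cv2.imwrite('pics/w8c.png',np.hstack([c,e[:575]]))
for x in np.arange(.45,.58,.01):print(x.round(3),proj(d,(x,.2095+.078*(.5654-x),.125+(.5654-x)*.213)).round(1))
```

```text
[0.50355695 0.2139454  0.20137133]
(575, 375, 3) (575, 316, 3)
0.45 [256.3 134.9]
0.46 [256.3 147.8]
0.47 [256.3 160.2]
0.48 [256.3 172.1]
0.49 [256.2 183.5]
0.5 [256.2 194.4]
0.51 [256.2 205. ]
0.52 [256.2 215.1]
0.53 [256.2 224.9]
0.54 [256.2 234.3]
0.55 [256.2 243.3]
0.56 [256.2 252.1]
0.57 [256.2 260.5]
```

View pics/w8c.png

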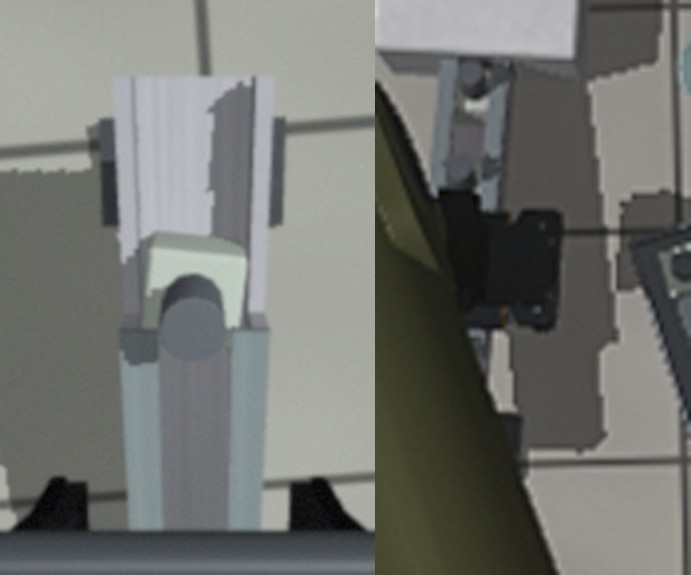

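Bottle 3 got to the lips' end: its cap top is at crop (192,325), so x≈0.462. I'll regrip there and move it the last 35 mm.

Call:
carry_out([
  [[-0.02,0.002,0],0],
  [[-0.044,0.004,0],0],
  [[-0.044,0.004,-0.03],0],
  [[-0.044,0.004,-0.055],0],
  [[-0.044,0.004,-0.067],0],
  [[-0.044,0.004,-0.072],0],
  [[-0.044,0.004,-0.072],0],
  [[-0.044,0.004,-0.072],0],
])

```text
time: 24.4
position: [0.4614, 0.2182, 0.131]
tool_rot: [2.307, 2.132, 0.002]
ft_force: [0.9, 0.3, -0.0]
grip_width: 0.598
```

Call:
carry_out([
  [[0,0,0],0],
  [[0,0,0],0],
  [[0,0,0],0],
  [[0,0,0],0],
  [[0,0,0],0],
  [[0,0,0],0],
  [[0,0,0],0],
], grip=1, squeeze=30)

```text
time: 25.1
position: [0.4607, 0.2181, 0.1301]
tool_rot: [-2.307, -2.132, -0.001]
ft_force: [-0.3, 1.3, 1.0]
grip_width: 0.242
```

Call:
carry_out([
  [[-0.007,0.0005,0.0015],0],
  [[-0.014,0.001,0.003],0],
  [[-0.021,0.0015,0.0045],0],
  [[-0.028,0.002,0.006],0],
  [[-0.035,0.0027,0.0075],0],
  [[-0.035,0.0027,0.0075],0],
  [[-0.035,0.0027,0.02],0],
  [[-0.035,0.0027,0.045],0],
  [[-0.035,0.0027,0.075],0.1],
  [[-0.035,0.0027,0.075],0.2],
  [[-0.035,0.0027,0.075],0.35],
  [[-0.035,0.0027,0.075],0.35],
])

```text
time: 26.3
position: [0.4258, 0.2201, 0.2055]
tool_rot: [1.901, 2.501, -0.0]
ft_force: [0.7, 0.2, -0.1]
grip_width: 0.243
```

Bottle 3 is held and lifted. With few viewings left, I'll check the tray numerically by matching corner patches.

```bash
cat >> h.py <<'E'
import pickle
def trayshift(t=None):
    a=pickle.load(open('first.pkl','rb'))[0]; t=t or snap('top')
    g=lambda d:cv2.Canny(cv2.GaussianBlur(cv2.cvtColor(d['pixels'],cv2.COLOR_BGR2GRAY),(3,3),0),30,80)
    g=lambda d:cv2.cvtColor(d['pixels'],cv2.COLOR_BGR2GRAY)
    A,T=g(a),g(t)
    for (x,y) in((236,161),(279,148),(296,199),(252,213)):
        r=cv2.matchTemplate(T[y-35:y+35,x-35:x+35],A[y-10:y+10,x-10:x+10],cv2.TM_CCOEFF_NORMED)
        _,s,_,l=cv2.minMaxLoc(r);print((x,y),'score %.2f shift'%s,l[0]-25,l[1]-25,'score at zero %.2f'%r[25,25])
E
python3 -c "
from h import *
trayshift();s=get_state();print(s['grip_width'],s['position'])"
```

```text
(236, 161) score 0.82 shift 0 0 score at zero 0.82
(279, 148) score 1.00 shift 0 0 score at zero 1.00
(296, 199) score 0.98 shift 0 0 score at zero 0.98
(252, 213) score 0.48 shift 0 0 score at zero 0.48
0.23873097483092118 [0.42566871 0.22017513 0.2052874 ]
```

Call:
carry_out([
  [[0.025,-0.04,0],0],
  [[0.05,-0.08,0],0],
  [[0.075,-0.12,0],0],
  [[0.1,-0.165,0],0],
  [[0.12,-0.205,0],0],
  [[0.136,-0.249,0],0],
  [[0.136,-0.249,-0.03],0],
  [[0.136,-0.249,-0.06],0],
  [[0.136,-0.249,-0.09],0],
  [[0.136,-0.249,-0.12],0],
  [[0.136,-0.249,-0.14],0],
  [[0.136,-0.249,-0.149],0],
  [[0.136,-0.249,-0.151],0],
  [[0.136,-0.249,-0.151],0],
])

```text
time: 27.75
position: [0.5621, -0.0286, 0.0545]
tool_rot: [1.902, 2.5, 0.0]
ft_force: [-0.1, 0.2, -1.0]
grip_width: 0.237
```

Call:
carry_out([
  [[0,0,0],0],
  [[0,0,0],0],
  [[0,0,0],0],
  [[0,0,0.03],0],
  [[0,0,0.07],0],
  [[0,0,0.11],0],
  [[0,0,0.15],0],
  [[0.005,0.04,0.15],-0.09],
  [[0.01,0.08,0.15],-0.18],
  [[0.02,0.12,0.15],-0.27],
  [[0.03,0.16,0.15],-0.35],
  [[0.038,0.2,0.15],-0.35],
  [[0.038,0.235,0.15],-0.35],
  [[0.038,0.235,0.15],-0.35],
  [[0.038,0.235,0.15],-0.35],
  [[0.038,0.235,0.15],-0.35],
], grip=0.1)

```text
time: 29.35
position: [0.5999, 0.2047, 0.2044]
tool_rot: [2.309, 2.129, 0.0]
ft_force: [0.1, -0.2, 0.7]
grip_width: 0.451
```

Run:
```python
from h import *
d=snap('wrist','w9.png');s=get_state();print(s['position'],s['grip_width'])
trayshift(snap('top','t9.png'))
# cap 2: print grey column profile along the slot and predicted pixels
for x in(.59,.595,.6,.605,.61):
    q=proj(d,(x,.2084+.078*(.6022-x),.117+(.6022-x)*.213));print(x,q.round(1))
g=cv2.cvtColor(d['pixels'],cv2.COLOR_BGR2GRAY);print([(r,int(g[r,256:262].mean())) for r in range(140,222,3)])
for r in (185,190,195,200):print(r,g[r,230:290:2])
```

```text
[0.60000681 0.20441192 0.20443275] 0.44699820293692877
(236, 161) score 0.82 shift 0 0 score at zero 0.82
(279, 148) score 0.72 shift -22 7 score at zero 0.47
(296, 199) score 1.00 shift 0 0 score at zero 1.00
(252, 213) score 0.53 shift 0 0 score at zero 0.53
0.59 [259.6 180.9]
0.595 [259.5 186. ]
0.6 [259.5 190.9]
0.605 [259.5 195.7]
0.61 [259.5 200.5]
[(140, 113), (143, 114), (146, 114), (149, 112), (152, 113), (155, 107), (158, 105), (161, 124), (164, 181), (167, 199), (170, 195), (173, 75), (176, 70), (179, 71), (182, 74), (185, 107), (188, 110), (191, 109), (194, 109), (197, 108), (200, 109), (203, 110), (206, 116), (209, 115), (212, 115), (215, 107), (218, 105), (221, 108)]
185 [106 106 138 142 120  90  87  89  99 119  79  55  75 101 106 111 111 111
 109  99  93 126 141 146 146 144 145 149 173 175]
190 [103 104 111  89  87  89  89  88  96 120  86 107 108 110 108 109 111 109
 111 113 110 121 142 146 147 145 143 150 173 176]
195 [105 105 129  90  89  87  90  89  91 112 106 108 111 111 108 111 110 109
 110 108 111 131 140 145 147 144 145 151 172 174]
200 [104 104 128 139 124 126 110  92  98 116 114 113 109 109 111 107 107 109
 107 110 116 132 141 146 148 144 143 155 172 172]
```

Call:
carry_out([
  [[0.001,0.003,-0.03],0],
  [[0.001,0.003,-0.06],0],
  [[0.001,0.003,-0.085],0],
  [[0.001,0.003,-0.1],0],
  [[0.001,0.003,-0.105],0],
  [[0.001,0.003,-0.105],0],
  [[0.001,0.003,-0.105],0],
])

```text
time: 30.15
position: [0.6017, 0.2095, 0.1004]
tool_rot: [2.307, 2.131, 0.003]
ft_force: [-0.2, -0.2, 0.5]
grip_width: 0.45
```

Call:
carry_out([
  [[0,0,0],0],
  [[0,0,0],0],
  [[0,0,0],0],
  [[0,0,0],0],
  [[0,0,0],0],
  [[0,0,0],0],
  [[0,0,0],0],
], grip=1, squeeze=40)

```text
time: 30.85
position: [0.601, 0.2097, 0.0995]
tool_rot: [2.307, 2.132, 0.002]
ft_force: [0.2, 0.3, 3.9]
grip_width: 0.242
```

Call:
carry_out([
  [[-0.009,0.0007,0.0019],0],
  [[-0.018,0.0014,0.0038],0],
  [[-0.027,0.0021,0.0058],0],
  [[-0.036,0.0028,0.0077],0],
  [[-0.045,0.0035,0.0096],0],
  [[-0.054,0.0042,0.0115],0],
  [[-0.063,0.0049,0.0134],0],
  [[-0.072,0.0056,0.0153],0],
  [[-0.081,0.0063,0.0173],0],
  [[-0.09,0.007,0.0192],0],
])

```text
time: 31.85
position: [0.5108, 0.2167, 0.1188]
tool_rot: [2.306, 2.132, 0.003]
ft_force: [10.9, 2.2, 9.7]
grip_width: 0.241
```

Resistance is building up (10 N) because y has drifted towards a lip. I'll re-centre and continue on a corrected line.

Call:
carry_out([
  [[0,-0.001,0.0003],0],
  [[0,-0.002,0.0005],0],
  [[-0.007,-0.0015,0.002],0],
  [[-0.014,-0.001,0.0035],0],
  [[-0.021,-0.0005,0.005],0],
  [[-0.028,0,0.0065],0],
  [[-0.035,0.0004,0.008],0],
  [[-0.042,0.0008,0.0095],0],
  [[-0.049,0.0012,0.011],0],
  [[-0.055,0.0016,0.0122],0],
])

```text
time: 32.85
position: [0.4554, 0.218, 0.1306]
tool_rot: [2.307, 2.132, 0.001]
ft_force: [3.1, 0.2, 2.0]
grip_width: 0.238
```

Call:
carry_out([
  [[-0.007,0.0005,0.0015],0],
  [[-0.014,0.001,0.003],0],
  [[-0.021,0.0013,0.0045],0],
  [[-0.028,0.0018,0.006],0],
  [[-0.031,0.002,0.0066],0],
  [[-0.031,0.002,0.0066],0],
  [[-0.031,0.002,0.02],0],
  [[-0.031,0.002,0.045],0],
  [[-0.031,0.002,0.075],0.1],
  [[-0.031,0.002,0.075],0.2],
  [[-0.031,0.002,0.075],0.35],
  [[-0.031,0.002,0.075],0.35],
])

```text
time: 34.05
position: [0.4227, 0.2195, 0.2047]
tool_rot: [-1.898, -2.501, 0.006]
ft_force: [0.3, 0.1, -0.1]
grip_width: 0.239
```

```bash
python3 -c "
from h import *
trayshift(snap('top','t10.png'));s=get_state();print(s['grip_width'],s['position'])"
```

```text
(236, 161) score 0.82 shift 0 0 score at zero 0.82
(279, 148) score 0.94 shift 0 0 score at zero 0.94
(296, 199) score 0.96 shift 0 0 score at zero 0.96
(252, 213) score 0.41 shift -8 -25 score at zero 0.38
0.2368378994751427 [0.42288846 0.21957481 0.20467494]
```

Call:
carry_out([
  [[0.02,-0.04,0],0],
  [[0.03,-0.085,0],0],
  [[0.04,-0.13,0],0],
  [[0.05,-0.175,0],0],
  [[0.055,-0.22,0],0],
  [[0.057,-0.272,0],0],
  [[0.057,-0.272,-0.03],0],
  [[0.057,-0.272,-0.06],0],
  [[0.057,-0.272,-0.09],0],
  [[0.057,-0.272,-0.12],0],
  [[0.057,-0.272,-0.14],0],
  [[0.057,-0.272,-0.149],0],
  [[0.057,-0.272,-0.15],0],
  [[0.057,-0.272,-0.15],0],
])

```text
time: 35.5
position: [0.4819, -0.0519, 0.0559]
tool_rot: [-1.902, -2.5, -0.001]
ft_force: [0.2, -0.3, -0.1]
grip_width: 0.243
```

Call:
carry_out([
  [[0,0,0],0],
  [[0,0,0],0],
  [[0,0,0],0],
  [[0,0,0.03],0],
  [[0,0,0.07],0],
  [[0,0,0.11],0],
  [[0,0,0.14],0],
  [[0.02,0.03,0.14],-0.09],
  [[0.05,0.06,0.14],-0.18],
  [[0.08,0.09,0.14],-0.27],
  [[0.11,0.125,0.14],-0.35],
  [[0.14,0.16,0.14],-0.35],
  [[0.165,0.2,0.14],-0.35],
  [[0.18,0.235,0.14],-0.35],
  [[0.192,0.256,0.14],-0.35],
  [[0.192,0.256,0.14],-0.35],
  [[0.192,0.256,0.14],-0.35],
  [[0.192,0.256,0.14],-0.35],
], grip=0.1)

```text
time: 37.3
position: [0.6735, 0.2022, 0.1959]
tool_rot: [2.309, 2.129, -0.0]
ft_force: [-0.8, 0.3, 0.0]
grip_width: 0.451
```

Run:
```python
from h import *
d=snap('wrist','w11.png');s=get_state();print(s['position'],s['grip_width'])
trayshift(snap('top','t11.png'))
for x in(.66,.665,.67,.675,.68):
    q=proj(d,(x,.2045+.064*(.6755-x),.1015+(.6755-x)*.213));print(x,q.round(1))
g=cv2.cvtColor(d['pixels'],cv2.COLOR_BGR2GRAY);print([(r,int(g[r,256:262].mean())) for r in range(140,222,3)])
for r in (185,190,195,200):print(r,g[r,230:290:2])
```

```text
[0.6735184  0.20221986 0.19597136] 0.4560678422056397
(236, 161) score 0.82 shift 0 0 score at zero 0.82
(279, 148) score 0.94 shift 0 0 score at zero 0.94
(296, 199) score 0.97 shift 0 0 score at zero 0.97
(252, 213) score 0.53 shift 0 0 score at zero 0.53
0.66 [257.7 175.8]
0.665 [257.8 180.8]
0.67 [257.8 185.7]
0.675 [257.9 190.4]
0.68 [257.9 195.1]
[(140, 109), (143, 109), (146, 108), (149, 108), (152, 109), (155, 109), (158, 99), (161, 101), (164, 125), (167, 188), (170, 187), (173, 125), (176, 79), (179, 80), (182, 81), (185, 99), (188, 103), (191, 103), (194, 103), (197, 103), (200, 102), (203, 109), (206, 141), (209, 197), (212, 210), (215, 209), (218, 208), (221, 207)]
185 [100 133 108  85  87  84  84  98  69  55  64  84  95 100  99 100  92  87
  96 111 132 132 136 137 133 138 143 160 159 160]
190 [ 99  94  80  83  85  82  83  91  77 103 102 102 103 103 105 105 104 104
  96 115 132 133 134 136 134 138 123 118 117 116]
195 [ 99  88  79  82  82  80  84  81  92 103 102 105 102 103 102 103 102 103
  97  89 131 133 136 136 135 137 123 118 118 117]
200 [101 120 114  99  83  86  87  81  58  85 102 100 101 103 102 102 101  85
  47  76 132 133 135 133 135 137 117 119 118 119]
```

Call:
carry_out([
  [[0.002,0,-0.03],0],
  [[0.002,0,-0.06],0],
  [[0.002,0,-0.09],0],
  [[0.002,0,-0.105],0],
  [[0.002,0,-0.1125],0],
  [[0.002,0,-0.1125],0],
  [[0.002,0,-0.1125],0],
])

```text
time: 38.1
position: [0.6766, 0.204, 0.0845]
tool_rot: [2.307, 2.131, 0.003]
ft_force: [-0.1, 0.0, 0.7]
grip_width: 0.445
```

Call:
carry_out([
  [[0,0,0],0],
  [[0,0,0],0],
  [[0,0,0],0],
  [[0,0,0],0],
  [[0,0,0],0],
  [[0,0,0],0],
  [[0,0,0],0],
], grip=1, squeeze=40)

```text
time: 38.8
position: [0.6761, 0.2041, 0.0834]
tool_rot: [2.307, 2.132, 0.002]
ft_force: [0.2, 1.2, 3.2]
grip_width: 0.236
```

Call:
carry_out([
  [[-0.009,0.0006,0.0019],0],
  [[-0.018,0.0012,0.0038],0],
  [[-0.027,0.0018,0.0058],0],
  [[-0.036,0.0024,0.0077],0],
  [[-0.045,0.003,0.0096],0],
  [[-0.054,0.0036,0.0115],0],
  [[-0.063,0.0042,0.0134],0],
  [[-0.072,0.0048,0.0153],0],
])

```text
time: 39.6
position: [0.6038, 0.2089, 0.0991]
tool_rot: [2.306, 2.131, 0.003]
ft_force: [0.6, -0.5, 3.1]
grip_width: 0.24
```

Call:
carry_out([
  [[-0.009,0.0006,0.0019],0],
  [[-0.018,0.0012,0.0038],0],
  [[-0.027,0.0018,0.0058],0],
  [[-0.036,0.0024,0.0077],0],
  [[-0.045,0.003,0.0096],0],
  [[-0.054,0.0036,0.0115],0],
  [[-0.063,0.0042,0.0134],0],
  [[-0.072,0.0048,0.0153],0],
  [[-0.081,0.0053,0.0173],0],
  [[-0.09,0.0058,0.0192],0],
])

```text
time: 40.6
position: [0.5143, 0.2147, 0.1181]
tool_rot: [2.306, 2.131, 0.003]
ft_force: [11.2, -1.4, 4.6]
grip_width: 0.243
```

Call:
carry_out([
  [[-0.009,0.0006,0.0019],0],
  [[-0.018,0.0012,0.0038],0],
  [[-0.027,0.0017,0.0058],0],
  [[-0.036,0.0022,0.0077],0],
  [[-0.045,0.0028,0.0096],0],
  [[-0.054,0.0034,0.0115],0],
])

```text
time: 41.2
position: [0.4605, 0.218, 0.1296]
tool_rot: [2.305, 2.131, 0.003]
ft_force: [7.7, -0.6, 3.0]
grip_width: 0.242
```

Call:
carry_out([
  [[-0.008,0.0005,0.0017],0],
  [[-0.016,0.001,0.0034],0],
  [[-0.024,0.0015,0.0051],0],
  [[-0.031,0.002,0.0066],0],
  [[-0.036,0.002,0.0077],0],
  [[-0.036,0.002,0.0077],0],
  [[-0.036,0.002,0.02],0],
  [[-0.036,0.002,0.045],0],
  [[-0.036,0.002,0.075],0.1],
  [[-0.036,0.002,0.075],0.2],
  [[-0.036,0.002,0.075],0.35],
  [[-0.036,0.002,0.075],0.35],
])

```text
time: 42.4
position: [0.4208, 0.22, 0.2025]
tool_rot: [-1.895, -2.502, 0.007]
ft_force: [0.0, 0.2, -0.9]
grip_width: 0.238
```

```bash
python3 -c "
from h import *
trayshift(snap('top','t12.png'));s=get_state();print(s['grip_width'],s['position'])"
```

```text
(236, 161) score 0.82 shift 0 0 score at zero 0.82
(279, 148) score 0.95 shift 0 0 score at zero 0.95
(296, 199) score 0.97 shift 0 0 score at zero 0.97
(252, 213) score 0.41 shift -8 -25 score at zero 0.36
0.24083047768860458 [0.42116759 0.22010774 0.20255161]
```

Call:
carry_out([
  [[0.01,-0.04,0],0],
  [[0.02,-0.08,0],0],
  [[0.03,-0.125,0],0],
  [[0.04,-0.165,0],0],
  [[0.043,-0.198,0],0],
  [[0.043,-0.198,-0.03],0],
  [[0.043,-0.198,-0.06],0],
  [[0.043,-0.198,-0.09],0],
  [[0.043,-0.198,-0.12],0],
  [[0.043,-0.198,-0.138],0],
  [[0.043,-0.198,-0.147],0],
  [[0.043,-0.198,-0.148],0],
  [[0.043,-0.198,-0.148],0],
])

```text
time: 43.75
position: [0.4657, 0.0221, 0.0554]
tool_rot: [-1.902, -2.499, 0.003]
ft_force: [1.0, 0.2, -0.2]
grip_width: 0.236
```

Call:
carry_out([
  [[0,0,0],0],
  [[0,0,0],0],
  [[0,0,0],0],
  [[0,0,0.03],0],
  [[0,0,0.07],0],
  [[0,0,0.11],0],
  [[0,0,0.16],0],
  [[0,0.04,0.2],0],
  [[0,0.08,0.22],0],
  [[0,0.12,0.22],0],
  [[-0.02,0.16,0.22],0.1],
  [[-0.04,0.2,0.22],0.2],
  [[-0.06,0.24,0.22],0.3],
  [[-0.08,0.28,0.22],0.3],
  [[-0.1,0.32,0.22],0.3],
  [[-0.12,0.36,0.22],0.3],
  [[-0.12,0.36,0.22],0.3],
  [[-0.12,0.36,0.22],0.3],
], grip=0.1)

```text
time: 45.55
position: [0.3461, 0.3827, 0.2759]
tool_rot: [1.502, 2.758, -0.001]
ft_force: [0.6, -1.1, 0.3]
grip_width: 0.449
```

Run:
```python
from h import *
t=snap('top','t13.png');s=get_state();print(s['position'],s['grip_width'],s['time'])
p=t['pixels']
cv2.imwrite('pics/final.png',np.hstack([cv2.resize(p[100:230,165:315],None,fx=3,fy=3,interpolation=cv2.INTER_CUBIC),cv2.resize(p[100:230,310:410],None,fx=3,fy=3,interpolation=cv2.INTER_CUBIC)]))
trayshift(t)
```

```text
[0.3471497  0.38154667 0.27604749] 0.4469577141042204 45.6
(236, 161) score 0.81 shift 0 0 score at zero 0.81
(279, 148) score 0.95 shift 0 0 score at zero 0.95
(296, 199) score 0.71 shift -20 6 score at zero 0.58
(252, 213) score 0.47 shift -7 -25 score at zero 0.16
```

View pics/final.png

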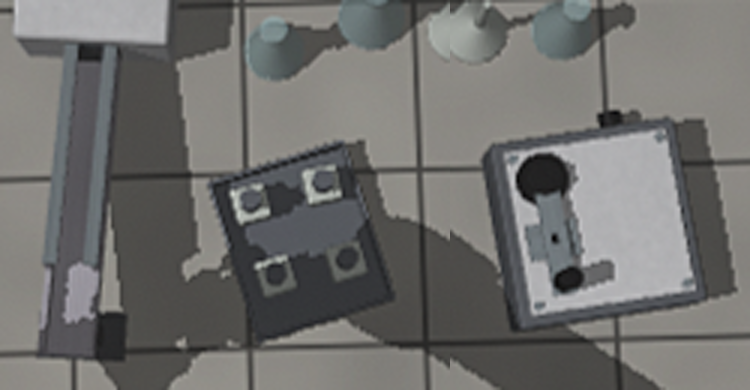

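The final view shows the chute empty and four bottles upright in the tray at (250,200), (322,183), (274,274) and (347,259). The lever is still at off, with the hole dark at (556,239), and all the glassware is standing. Handing in.

```bash
python3 -c "
from h import *
print(get_state()['ft_force']);print(ticket.close_job())"
```

```text
[ 0.4569367  -0.41061075 -0.41671613]
the job is handed in; nothing more can be done
None
```

I swung the isolator lever to off first, then moved the four bottles present up the chute to the mouth and put them in the small grey tray. The job was handed in at about 46 s of the 210 s allowed.

**Last checks:**
- **Isolator:** in the close-up after release, the hasp hole showed through the lever hole, centred on the lug to about 1 mm by eye. The final top view still looks the same.
- **Bottles:** all four stand upright in the tray and the chute is empty.
- **Glassware and funnels:** those in the final crop, which covers the area around the chute, tray and isolator, are all standing. The beaker, the amber bottle and the funnel beside them were outside that crop, so I did not check them at the end.
- **Arm:** it was clear of everything at hand-in, with no contact force.

**What went wrong on the way:**
- **Lost grips:** the grip slipped off twice while sliding bottles, once each on the top two. Regripping both times, and lower and firmer the first time, fixed it.
- **Resistance in the chute:** two slides met about 11 N of resistance, in one case because the tool had drifted sideways towards a lip.
- **Tray check:** in the last tray-position check only the two far corner patches matched cleanly, and they showed no movement. The other two were in the arm's shadow in that view, and there the bottles showed well inside the tray walls.

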